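# Scoop the eared casting out from under the shelf

## Robot

A 6-joint arm with a two-finger parallel gripper is mounted at the origin on the work surface. World frame = base frame: x ahead of the robot, y to its left, z up, the work surface at z = 0. Lengths are in mm, angles in degrees, forces in N, time in s.
With the tool pointing down it reaches from about 350 to 850 mm from the base axis. Payload 8.1 kg.
Tool frame: the origin (TCP) lies between the finger pads; the fingertips stand 17 mm ahead of it and the grasp point (between the pads) lies 2 mm behind it; z points along the fingers, y is the line along which they close (so a half turn about z gives the same grasp; the last joint's range is limited). The gripper opens to 85 mm and grips with 20 to 120 N. Pads are 22 mm wide; open, the fingers measure 114 mm over their backs; the gripper's body (76 mm by 85 mm) begins 54 mm behind the grasp point. The pads swing forward as they close: fully open they stand 13 mm farther back than shut.
Start: joints at [-75.825, 7.471, 85.268, -0, 87.261, -4.893], TCP at [196.035, -567.077, 248.292] pointing down, gripper open.
Joint ranges: [-169.43, 169.43], [-51.17, 129.36], [1.28, 143.12], [-76.62, 256.62], [0, 156.53], [-152.29, 152.29]. Speed limits (degrees/s): [136.94, 136.94, 159.86, 180, 180, 180].

## Interface

Orientations are given as [roll, pitch, yaw] about the fixed x, y, z axes, in that order (R = Rz(yaw) Ry(pitch) Rx(roll)).
In Python, from bench import sense, snapshot, hand_in, trace, place_of gives the robot as it stands.
- The arm moves only by the shell command python3 -m handwheel 'ROWS' [FORCE]. ROWS is JSON, a list of rows, each a list of 7 numbers: the opening, from -1 (shut) to 1 (fully open), then the shift along the tool's x, y, z in cm, then the turn, a rotation vector about the tool's x, y, z in rad. A call has 1 to 12 rows; each row shifts and turns the commanded pose from where the row before left it, along the tool's axes as they then stand; what a row does not reach is not made up. A row lasts 1/12 s, in which the tool goes at most 41.7 mm and 7.16 degrees, less where a joint would pass 70% of its speed; a pose out of reach is approached as far as the arm can. A call with a gripper value outside its range is refused whole. The fingers move at their own pace and stop on an object; FORCE is the grip in N (left out, the last holds). Time passes only in rows, so rows that do not move let the fingers close. It gives the time, the measured TCP pose, the force, the opening and the grip force at its end, in the units of the state.
- sense(): the state, without advancing time (a new reading comes with each control period).
- snapshot(name): name is "side" or "top"; returns a dict with "image" (400x640x3 uint8, red, green, blue), "intrinsics" (3x3 intrinsics, pixels), "R" (3x3) and "t" (3): a world point X has camera coordinates R X + t. Camera axes: x right, y down, z forward; pixel columns grow to the right and rows downward; lengths in mm; the calibration is good to about 2 mm. A picture is of the moment at which its call begins. There is no depth.
- hand_in(): hands the job in; it is judged then, once.
Trained networks look in a picture, given as the dict that the camera call returned (one of the last four; its "shot" number tells which), for a name from the list of things; names that differ only in an ending like _2 or _b are one class to them, and where a whole thing is asked for, a point or a joint stands for the part that bears it (a point fixed in the world has none). Each returns a list of dicts, best first, with "conf" (0 to 1); they miss things now and then, are a little off and sometimes report something else, mostly with a low value. They report only what shows in the picture. A call takes as long as a camera call. They do not tell look-alikes from the thing itself.
- trace(picture, query): "pixels" (400x640 bool, what is visible of it).
- place_of(picture, query): "location" ([x, y, z] in mm, in world coordinates, good to about 4 mm: a listed point, or the origin of a listed thing).
The state is a dict: "time": time; "joint_pos": joint angles; "qd": joint speeds; "joint_efforts": joint torques, N m; "tool_pos": TCP position; "tcp_rot": TCP orientation; "ft_force": force on the tool from outside, world axes, zero at the start; "wrist_torque": the same for the moment, N m; "finger_gap": finger opening in mm; "grip_force": force on a finger pad.
Only numpy, scipy, OpenCV 4.12 (cv2) and the standard library are available. Lean on these libraries where they do the work, as an engineer would, in place of code of your own. Each camera call takes 0.05 s, during which the arm holds its last target. There are 200 camera calls.

## Task

Two castings lie under the slatted shelf: fetch the one whose flange has two ears. Take the flat scoop by its upright grip, slide its blade between the two rails beneath that casting, lift it off the rails while still under the shelf, draw it out through the open front, set the scoop down flat on the bench with the casting lying on its blade fully clear of the shelf, and let go. Move the casting with the scoop only, never with the gripper, and leave the round-flanged casting where it lies.

Things in the scene. Friction and masses are not known exactly. Their poses are not given: they have to be found in the camera images.
- scoop: Flat steel scoop, 0.3 kg, standing flat on the bench, tip roughly towards the shelf. Origin on its underside below the grip, z up. Its flat blade, 46 wide (x), 3 thick, runs to the scoop's own -y, tip 180 from the origin. A 4 thick upright plate joins blade and grip; two side cheeks 23 high reach only to 52 in front of the origin. Sizes in mm.
- scoop_grip (a point): Middle of the scoop's upright black plastic grip, 95 above the scoop's underside, straight above its origin. The grip is 50 wide (scoop x), 16 thick (scoop y), its top 125 and bottom 65 above the underside. Take it from above, fingers in front and behind, closing along the scoop's y, and grip firmly. Sizes in mm.
- scoop_blade (a point): Point on the blade's top face, 130 in front of the grip (scoop -y), 50 short of the tip, 3 above the scoop's underside: the casting's centre belongs here. Axes as the scoop's. Sizes in mm.
- eared_casting: The wanted part: bare cast aluminium cover, 0.2 kg, 48 high. 8 thick flange, round middle of 68 diameter with two ears, 116 over the ears (its own x); closed cap of 56 diameter with a rib across. Origin at the centre of its underside, z up. Lies under the shelf, ears on the two rails of one bay, underside 24 above the bench, near the bay's centre line. Sizes in mm.
- round_casting: Bystander: bare cast aluminium cover, 0.26 kg, 48 high, plain round flange of 112 diameter, 8 thick, cap of 72. Origin at the centre of its underside. Lies on the rails of the other bay. Sizes in mm.
- shelf: Fixed shelf of steel slats on four 16 square corner posts. Origin on the bench, z up; the open front faces its own +y. Top 336 wide (x), from y -170 to the front lip at y 70. Two bays beneath, centred on x -75 and +75, castings at about y 10, either in either bay. Bench clear for 250 in front but for the scoop. A loose plain cap stands on the rear half of the top. Sizes in mm.
- shelf_lip (a point): Middle of the lip's lower front edge, 103 above the bench; lip and slats end 119 above it. Axes as the shelf's. From below the lip two rails per bay run back 120 (shelf -y): fixed bars 14 wide, 24 high, centred 45 either side of the bay's centre line, 76 clear between them, open at both ends. Sizes in mm.
Mind the look-alikes: they are no part of the job. Of the things that look like the scoop, the smallest one is meant.

How it is judged:
By the outcome, as a careful person would: the job done as asked, in the order asked, and still so for the second after the job is handed in, with the robot touching nothing.
It also fails if it takes over 45 s, if anything falls off the work surface, if the arm or the gripper's body presses on something with over 40 N, if the wrist force passes 120 N, or if a joint passes its speed limit or range.

## Working session

There is one attempt and no reset: what is moved stays moved. The work goes in short steps, Python scripts to look and compute and a shell command to move; the robot and the scene stay as the last step left them, time stands still between calls to the robot, and variables do not carry over. Pictures are saved under pics/ and viewed, at most 10 in all, crops included, and the job is handed in when it is done.

```bash
mkdir -p pics; cat > h.py <<'E'
import numpy as np, cv2
from bench import sense, snapshot, trace, place_of
def save(im,n): cv2.imwrite(n, cv2.cvtColor(im,cv2.COLOR_RGB2BGR))
def proj(s,X):
    K=np.array(s["intrinsics"]);c=np.array(s["R"])@np.array(X,float)+np.array(s["t"]);u=K@c;return u[:2]/u[2]
def back(s,uv,z):
    K=np.array(s["intrinsics"]);R=np.array(s["R"]);t=np.array(s["t"])
    d=R.T@np.linalg.inv(K)@np.array([uv[0],uv[1],1.]);o=-R.T@t
    return o+d*(z-o[2])/d[2]
E
python3 - <<'E'
from h import *
for n in("side","top"):
    s=snapshot(n);save(s["image"],f"pics/{n}0.png")
    print(n,"cam",np.round(-np.array(s["R"]).T@np.array(s["t"])))
    for q in("scoop","scoop_grip","scoop_blade","eared_casting","round_casting","shelf","shelf_lip"):
        for r in place_of(s,q)[:3]: print(q,round(r["conf"],2),np.round(r["location"],1),np.round(proj(s,r["location"])))
E
```

```text
side cam [ 303. 1021.  812.]
scoop 0.84 [278.5 629.3   1.5] [373. 369.]
scoop 0.69 [417.3 263.   -1.1] [336. 241.]
scoop 0.64 [526.  243.   -3.6] [302. 232.]
scoop_grip 0.61 [524.9 242.9  93.6] [301. 208.]
scoop_grip 0.57 [273.  627.7 136. ] [381. 337.]
scoop_grip 0.56 [415.3 262.7 136.6] [338. 206.]
scoop_blade 0.68 [515.7 115.5   6.9] [314. 203.]
scoop_blade 0.65 [328.9 424.7   2.3] [360. 289.]
scoop_blade 0.63 [446.3 700.8   3.5] [290. 388.]
eared_casting 0.76 [ 471.9 -218.8   24.1] [342. 146.]
eared_casting 0.53 [ 626.7 -223.7   23.8] [304. 142.]
shelf 0.79 [ 554.4 -238.     1.1] [322. 146.]
shelf_lip 0.61 [ 557.6 -166.3  105. ] [318. 133.]
top cam [ 334.  187. 1165.]
scoop 0.82 [ 5.264e+02  2.401e+02 -5.000e-01] [311. 183.]
scoop 0.82 [416.8 266.    1.9] [302. 216.]
scoop 0.82 [278.  627.9  -4.4] [187. 257.]
scoop_grip 0.93 [280.2 629.8 132.6] [168. 258.]
scoop_grip 0.89 [416.4 261.9 136.4] [300. 213.]
scoop_grip 0.75 [524.3 243.4  96.1] [309. 178.]
scoop_blade 0.93 [ 5.108e+02  1.113e+02 -3.000e-01] [351. 188.]
scoop_blade 0.9 [332.6 424.5   6.2] [251. 241.]
eared_casting 0.83 [ 471.2 -218.7   22.4] [457. 203.]
round_casting 0.88 [ 626.  -222.9   22.1] [457. 154.]
shelf 0.72 [ 551.3 -230.    -1.9] [457. 179.]
shelf 0.64 [522.4 243.4  93.9] [309. 179.]
shelf_lip 0.94 [ 560.1 -164.5  104.1] [448. 169.]
```

View pics/side0.png

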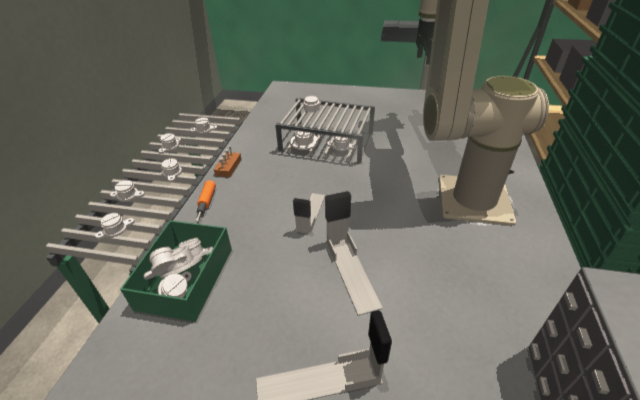

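View pics/top0.png

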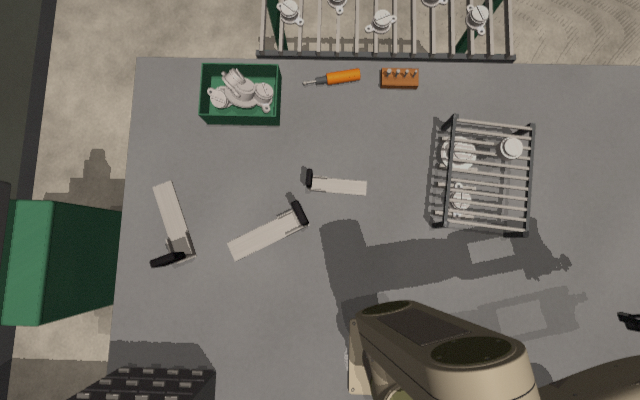

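Candidates in the top picture:
- **Scoops:** pixels (311,183), (302,216) and (187,257). The first has its grip at z≈95 and is the smallest; the other two are at ≈136.
- **Castings:** eared at (457,203), round at (457,154). The others are a loose cap at (512,147), castings in the box at (240,90) and castings on the rack.

I choose the scoop at (311,183) and the casting at (457,203).

```bash
python3 - <<'E'
from h import *
a=snapshot("side");b=snapshot("top")
c1=cv2.resize(a["image"][75:165,265:385],(480,360),interpolation=cv2.INTER_CUBIC)
c2=cv2.resize(b["image"][105:245,300:540],(720,420),interpolation=cv2.INTER_CUBIC)
c1=np.hstack([c1[:300],np.zeros((300,240,3),np.uint8)])
c1=cv2.resize(a["image"][95:165,265:385],(480,280),interpolation=cv2.INTER_CUBIC)
c2=cv2.resize(b["image"][110:240,300:540],(590,319),interpolation=cv2.INTER_CUBIC)
o=np.zeros((600,600,3),np.uint8);o[:280,:480]=c1;o[281:600,:590]=c2
save(o,"pics/crop1.png")
for s in(a,b):
  for q in("scoop","eared_casting","round_casting"):
    for r in trace(s,q)[:4]:
      m=r["pixels"].astype(np.uint8);ys,xs=np.nonzero(m);print(q,round(r["conf"],2),len(xs),xs.mean().round(1),ys.mean().round(1))
      if q=="scoop" and s is b:
        P=np.array([back(s,(x,y),3)[:2] for x,y in zip(xs,ys)],np.float32);print(np.round(cv2.boxPoints(cv2.minAreaRect(P))),cv2.minAreaRect(P)[2])
  for q in ("eared_casting","round_casting","shelf_lip","scoop_grip","scoop_blade"):
    print(q,[np.round(r["location"],1).tolist() for r in place_of(s,q)])
# shelf model check: origin (553,-235), yaw
b_=b
print([np.round(proj(b,(x,y,119))) .tolist() for x,y in((390,-167),(727,-163))])
E
```

```text
scoop 0.97 4865 333.8 370.6
scoop 0.93 3113 348.0 253.8
scoop 0.8 830 306.6 212.4
eared_casting 0.72 253 341.2 144.0
round_casting 0.87 391 303.8 140.9
round_casting 0.69 2155 327.4 125.7
eared_casting [[472.3, -219.0, 22.8]]
round_casting [[627.9, -225.6, 27.2]]
shelf_lip [[561.5, -164.1, 107.0]]
scoop_grip [[271.5, 629.3, 135.5], [519.6, 241.7, 93.9], [412.3, 262.3, 137.1], [550.5, -233.1, -1.7]]
scoop_blade [[517.5, 116.1, 4.8], [446.3, 697.8, 2.1], [331.6, 425.0, 6.7]]
scoop 0.63 2038 172.5 228.1
[[222. 729.]
 [279. 593.]
 [523. 694.]
 [467. 830.]] 22.4969425201416
scoop 0.56 1703 268.9 232.4
[[269. 473.]
 [393. 241.]
 [470. 282.]
 [346. 515.]] 28.188716888427734
scoop 0.29 926 334.4 184.9
[[467.  71.]
 [533.  58.]
 [572. 254.]
 [506. 267.]] 78.75142669677734
eared_casting 0.69 351 458.1 200.4
round_casting 0.73 502 458.5 155.0
eared_casting [[472.3, -218.9, 24.2]]
round_casting [[628.1, -222.4, 24.3]]
shelf_lip [[558.6, -163.3, 105.2]]
scoop_grip [[526.3, 241.7, 95.6], [413.3, 263.2, 134.9], [279.5, 631.0, 131.8]]
scoop_blade [[333.0, 426.0, 5.3], [445.4, 697.8, 1.5], [514.1, 109.7, 3.4], [524.9, 241.0, 97.3]]
[[451.0, 227.0], [448.0, 112.0]]
```

View pics/crop1.png

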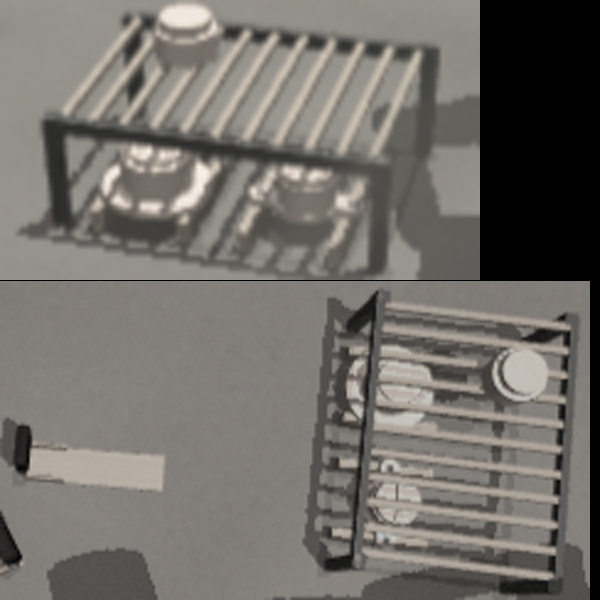

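```bash
python3 - <<'E'
from h import *
b=snapshot("top");a=snapshot("side")
def cr(x,y): return (300+x/2.458,110+(y-281)/2.458)
A=back(b,cr(384,293),119);B=back(b,cr(359,568),119);print(A,B,np.hypot(*(A-B)[:2]),np.degrees(np.arctan2(*(A-B)[1::-1])))
for p,q in(((386,305),(572,327)),((370,555),(552,577)),((380,459),(560,480))):
    P=back(b,cr(*p),119);Q=back(b,cr(*q),119);d=P-Q;print("slat yaw",np.degrees(np.arctan2(-d[0],d[1])))
def cs(x,y): return (265+x/4,95+y/4)
A=back(a,cs(45,120),119);B=back(a,cs(388,163),119);print("side",A,B,np.degrees(np.arctan2(*(A-B)[1::-1])))
# front post feet, side
for p in((62,222),(378,268)): print(back(a,cs(*p),0))
# scoop: blade corners z=3
g=cv2.cvtColor(b["image"],cv2.COLOR_RGB2GRAY)
for p in((165,456),(163,491),(66,448),(64,486)): print("blade",np.round(back(b,cr(*p),3),1))
for p in((18,425),(30,426),(16,472),(28,473)): print("griptop",np.round(back(b,cr(*p),125),1))
E
```

```text
[ 720.01456175 -187.00742915  119.        ] [ 389.82493737 -152.99763772  119.        ] 331.93652098551775 -5.8807722487113425
slat yaw -5.728132045160302
slat yaw -5.3585350683816735
slat yaw -5.311625115645584
side [ 717.06093522 -173.46904369  119.        ] [ 391.18961544 -145.75179009  119.        ] -4.861638437888686
[ 713.99446723 -182.70346968    0.        ]
[ 395.27889286 -153.34418265    0.        ]
blade [535.2  59.7   3. ]
blade [488.9  61.6   3. ]
blade [542.4 189.4   3. ]
blade [492.  190.6   3. ]
griptop [546.6 246.4 125. ]
griptop [545.7 232.2 125. ]
griptop [490.5 246.9 125. ]
griptop [489.7 232.8 125. ]
```

```bash
cat >> h.py <<'E'
from scipy.spatial.transform import Rotation as Ro
def delta(pos,yaw,s=None):
    """to target TCP pos, tool straight down with tool y along scoop y (yaw deg of scoop), either half turn"""
    s=s or sense(); R=Ro.from_euler('xyz',s["tcp_rot"],degrees=True); p=np.array(s["tool_pos"])
    best=None
    for k in (0,180):
        T=Ro.from_euler('xyz',[180,0,yaw+k],degrees=True); v=(R.inv()*T).as_rotvec()
        if best is None or np.linalg.norm(v)<np.linalg.norm(best): best=v
    print("t",round(s["time"],2),"tcp",np.round(p,1),"rpy",np.round(s["tcp_rot"],2),"gap",round(s["finger_gap"],1),"grip",round(s["grip_force"],1),"F",np.round(s["ft_force"],1))
    print("shift cm (tool)",np.round(R.inv().apply(np.array(pos)-p)/10,2),"rotvec",np.round(best,3))
E
python3 - <<'E'
from h import *
b=snapshot("top");im=b["image"].astype(int)
sub=im[165:205,295:380];br=sub.min(2)
print(br[18:20,10:80:6],np.percentile(br,[5,50,95]))
m=(br>145).astype(np.uint8);n,l,st,_=cv2.connectedComponentsWithStats(m);k=1+st[1:,4].argmax()
ys,xs=np.nonzero(l==k);P=np.array([back(b,(x+295,y+165),3)[:2] for x,y in zip(xs,ys)],np.float32);print("blade",cv2.minAreaRect(P),P.mean(0))
# centreline fit for y<180
Q=P[P[:,1]<185];yy=np.arange(65,185,5);c=[(y,(Q[abs(Q[:,1]-y)<4][:,0].min()+Q[abs(Q[:,1]-y)<4][:,0].max())/2) for y in yy if (abs(Q[:,1]-y)<4).any()]
f=np.polyfit(*np.array(c).T,1);print("centre x=",f,"yaw",-np.degrees(np.arctan(f[0])),"x at y=240",np.polyval(f,240))
m=(sub.max(2)<45).astype(np.uint8);m[:,25:]=0
ys,xs=np.nonzero(m);P=np.array([back(b,(x+295,y+165),110)[:2] for x,y in zip(xs,ys)],np.float32);print("grip",len(xs),cv2.minAreaRect(P),P.mean(0))
delta((524,241,230),-3)
E
```

```text
[[ 50  13 164 162 162 163 162 161 163 164 166 121]
 [ 60  27 163 166 165 163 163 162 163 162 163 123]] [ 78. 125. 164.]
blade ((518.071533203125, 150.9132080078125), (175.74874877929688, 44.658321380615234), 86.91085052490234) [518.00385 145.55743]
centre x= [4.90031526e-02 5.10493701e+02] yaw -2.8054296950457536 x at y=240 522.2544575478373
grip 118 ((493.8706970214844, 252.15847778320312), (26.808151245117188, 111.9350357055664), 71.6076431274414) [511.42664 246.90073]
t 1.85 tcp [ 196.  -567.1  248.3] rpy [180.     0.    19.07] gap 85.3 grip 0.0 F [0.4 0.1 0.6]
shift cm (tool) [ 57.4  -65.66   1.83] rotvec [0.    0.    0.385]
```

```bash
python3 -m handwheel '[[1,2.4,-2.74,0,0,0,0],[1,2.4,-2.74,0,0,0,0],[1,2.4,-2.74,0,0,0,0],[1,2.4,-2.74,0,0,0,0],[1,2.4,-2.74,0,0,0,0],[1,2.4,-2.74,0,0,0,0],[1,2.4,-2.74,0,0,0,0],[1,2.4,-2.74,0,0,0,0],[1,2.4,-2.74,0,0,0,0],[1,2.4,-2.74,0,0,0,0],[1,2.4,-2.74,0,0,0,0],[1,2.4,-2.74,0,0,0,0]]' 110 && python3 -m handwheel '[[1,2.4,-2.74,0,0,0,0],[1,2.4,-2.74,0,0,0,0],[1,2.4,-2.74,0,0,0,0],[1,2.4,-2.74,0,0,0,0],[1,2.4,-2.74,0,0,0,0],[1,2.4,-2.74,0,0,0,0],[1,2.4,-2.74,0,0,0,0],[1,2.4,-2.74,0,0,0,0],[1,2.4,-2.74,0,0,0,0],[1,2.4,-2.74,0,0,0,0],[1,2.4,-2.74,0,0,0,0],[1,1.0,-2.0,0,0,0,0]]' && python3 -m handwheel '[[1,0,0,0,0,0,0.096],[1,0,0,0,0,0,0.096],[1,0,0,0,0,0,0.096],[1,0,0,0,0,0,0.096],[1,0,0,0,0,0,0]]'; python3 -c "
from h import *
delta((523,241.5,97),-2.9)
s=snapshot('top')
print([(r['conf'],np.round(r['location'],1)) for r in place_of(s,'scoop_grip')])"
```

```text
time: 2.85
tool_pos: [361.1, -160.6, 248.6]
tcp_rot: [179.9, -0.0, 19.0]
ft_force: [0.8, -1.0, 0.3]
finger_gap: 85.2
grip_force: 0.0
time: 3.85
tool_pos: [515.8, 234.0, 248.1]
tcp_rot: [-180.0, -0.0, 19.1]
ft_force: [0.4, -0.0, 0.7]
finger_gap: 85.1
grip_force: 0.0
time: 4.27
tool_pos: [514.8, 231.2, 248.3]
tcp_rot: [180.0, 0.0, -3.2]
ft_force: [1.4, 0.2, 0.5]
finger_gap: 85.5
grip_force: 0.0
t 4.27 tcp [514.8 231.2 248.3] rpy [180.     0.    -3.18] gap 85.5 grip 0.0 F [1.4 0.2 0.5]
shift cm (tool) [ 0.77 -1.08 15.13] rotvec [ 0.     0.    -0.005]
[(0.95, array([282. , 628.6, 131.3])), (0.89, array([412.9, 264.9, 133.6])), (0.76, array([524.7, 238.5,  90. ]))]
```

```bash
python3 -m handwheel '[[1,0.8,-1.0,0,0,0,0],[1,0,0,2,0,0,0],[1,0,0,2,0,0,0],[1,0,0,2,0,0,0],[1,0,0,2,0,0,0],[1,0,0,2,0,0,0],[1,0,0,2,0,0,0],[1,0,0,1.5,0,0,0],[1,0,0,1,0,0,0],[1,0,0,1,0,0,0],[1,0,0,0,0,0,0]]' && python3 -m handwheel '[[-1,0,0,0,0,0,0],[-1,0,0,0,0,0,0],[-1,0,0,0,0,0,0],[-1,0,0,0,0,0,0],[-1,0,0,0,0,0,0],[-1,0,0,0,0,0,0],[-1,0,0,0,0,0,0],[-1,0,0,0,0,0,0],[-1,0,0,0,0,0,0],[-1,0,0,0,0,0,0]]' 110
```

```text
time: 5.28
tool_pos: [522.2, 240.2, 91.3]
tcp_rot: [179.9, 0.1, -2.9]
ft_force: [-0.7, -0.7, 0.8]
finger_gap: 85.6
grip_force: 0.0
time: 6.12
tool_pos: [523.8, 241.0, 94.2]
tcp_rot: [-180.0, -0.1, -2.9]
ft_force: [-0.0, 1.0, 5.4]
finger_gap: 14.6
grip_force: 108.2
```

```bash
python3 -m handwheel '[[-1,0,0,-0.4,0,0,0],[-1,0,0,-0.5,0,0,0],[-1,0,0,0,0,0,0]]' && python3 -m handwheel '[[-1,-0.1,1,0,0,0,0],[-1,-0.2,2,0,0,0,0],[-1,-0.2,2.6,0,0,0,0],[-1,-0.2,2.6,0,0,0,0],[-1,-0.2,2.6,0,0,0,0],[-1,-0.2,2.6,0,0,0,0],[-1,-0.2,2.6,0,0,0,0],[-1,-0.2,2.6,0,0,0,0],[-1,-0.1,1.5,0,0,0.0,0],[-1,0,0.5,0,0,0,0.044],[-1,0,0,0,0,0,0]]'; python3 - <<'E'
from h import *
delta((499,36,103),-5.4)
a=snapshot("side");b=snapshot("top")
c1=cv2.resize(a["image"][85:215,265:385],(480,520),interpolation=cv2.INTER_CUBIC)
c2=cv2.resize(b["image"][140:230,370:490],(800,600),interpolation=cv2.INTER_CUBIC)
save(c1,"pics/s2.png");save(c2,"pics/t2.png")
for s in(a,b):
  for q in("eared_casting","scoop_blade","shelf_lip"): print(q,[np.round(r["location"],1).tolist() for r in place_of(s,q)[:4]])
E
```

```text
time: 6.37
tool_pos: [523.2, 240.6, 102.7]
tcp_rot: [180.0, 0.0, -2.9]
ft_force: [1.1, 0.8, -3.2]
finger_gap: 14.7
grip_force: 107.1
time: 7.28
tool_pos: [495.9, 33.7, 101.8]
tcp_rot: [180.0, 0.1, -5.7]
ft_force: [-0.1, 0.6, -3.8]
finger_gap: 14.4
grip_force: 107.6
t 7.28 tcp [495.9  33.7 101.8] rpy [ 1.7996e+02  6.0000e-02 -5.7000e+00] gap 14.4 grip 107.6 F [-0.1  0.6 -3.8]
shift cm (tool) [ 0.28 -0.26 -0.12] rotvec [ 0.001  0.001 -0.005]
eared_casting [[474.5, -216.9, 23.2]]
scoop_blade [[485.3, -90.7, 13.2], [327.8, 425.7, 3.4], [448.3, 700.5, 4.1]]
shelf_lip [[561.9, -168.3, 105.7]]
eared_casting [[475.6, -218.2, 24.4]]
scoop_blade [[331.0, 423.7, 8.0], [445.1, 697.7, 4.7], [481.8, -94.3, 10.8]]
shelf_lip [[559.1, -163.1, 101.7]]
```

View pics/t2.png

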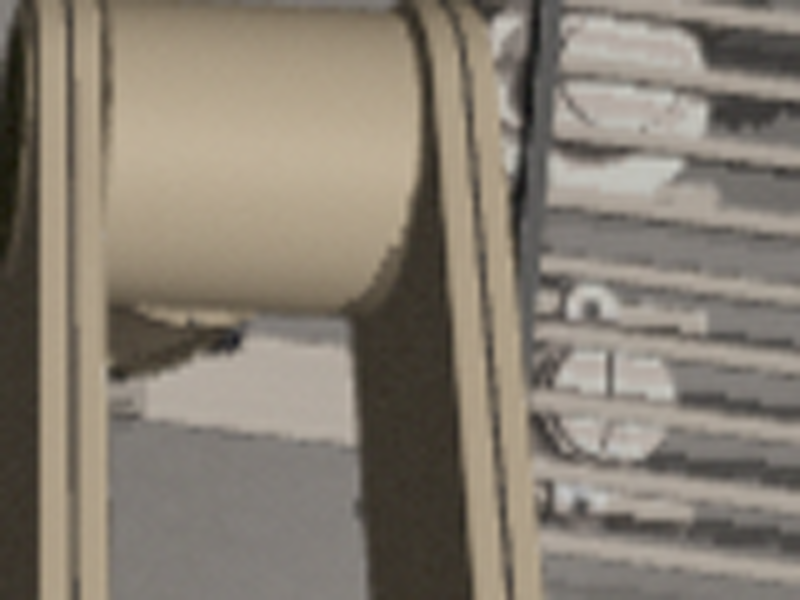

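View pics/s2.png

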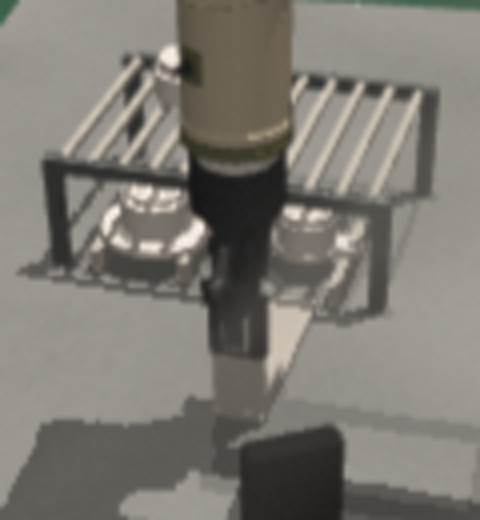

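The top crop shows the eared casting's cap at crop (612,402), with its ears on the rails at (590,300) and (570,500). The blade is held level ahead of that bay. The side crop shows the scoop tip entering towards the near bay, clear of the lip.

```bash
python3 - <<'E'
from h import *
b=snapshot("top")
f=lambda x,y:(370+x/6.667,140+y/6.667)
print("cap",back(b,f(612,403),72))
y=np.radians(5.4);X=np.array([np.cos(y),-np.sin(y)]);Y=np.array([np.sin(y),np.cos(y)])
for n,p in(("railU",(705,322)),("railL",(690,514)),("earU",(590,303)),("earL",(572,500))):
    P=back(b,f(*p),24 if n[0]=='r' else 32)[:2];d=P-[557,-166];print(n,np.round(P,1),"shelf xy",np.round([d@X,d@Y+70],1))
o=np.array([495.9,33.7])-[557,-166];print("grip shelf xy",o@X,o@Y+70)
E
```

```text
cap [ 472.26623708 -216.08301711   72.        ]
railU [ 517.9 -277.9] shelf xy [-28.4 -45.1]
railL [ 427.2 -268.9] shelf xy [-119.5  -44.7]
earU [ 524.2 -221.5] shelf xy [-27.5  11.7]
earL [ 431.6 -211.6] shelf xy [-120.6   12.8]
grip shelf xy -79.62226620695552 263.06370638747387
```

```bash
python3 -m handwheel '[[-1,0.25,0.5,0,0,0,0],[-1,0,1,0,0,0,0],[-1,0,1.2,0,0,0,0],[-1,0,1.2,0,0,0,0],[-1,0,1.2,0,0,0,0],[-1,0,1.2,0,0,0,0],[-1,0,1.2,0,0,0,0],[-1,0,1.2,0,0,0,0],[-1,0,1.2,0,0,0,0],[-1,0,1.2,0,0,0,0],[-1,0,1.0,0,0,0,0],[-1,0,0,0,0,0,0]]'; python3 - <<'E'
from h import *
delta((486,-88,103),-5.4)
p=np.array(sense()["tool_pos"])[:2]-[557,-166]
y=np.radians(5.4);X=np.array([np.cos(y),-np.sin(y)]);Y=np.array([np.sin(y),np.cos(y)])
print("grip shelf",p@X,p@Y+70)
b=snapshot("top");a=snapshot("side")
for s in(a,b):
  for q in("eared_casting","scoop_blade"): print(q,[np.round(r["location"],1).tolist() for r in place_of(s,q)[:4]])
E
```

```text
time: 8.73
tool_pos: [487.6, -87.1, 102.4]
tcp_rot: [180.0, -0.0, -5.5]
ft_force: [-0.4, -1.3, -3.8]
finger_gap: 14.9
grip_force: 107.7
t 8.73 tcp [487.6 -87.1 102.4] rpy [ 1.7996e+02 -1.0000e-02 -5.5400e+00] gap 14.9 grip 107.7 F [-0.4 -1.3 -3.8]
shift cm (tool) [-0.15  0.11 -0.06] rotvec [ 0.001 -0.    -0.002]
grip shelf -76.49277977544168 142.04421556077776
eared_casting [[474.3, -219.5, 25.9]]
scoop_blade [[329.8, 425.1, 3.8], [449.7, 697.5, 3.8], [471.6, -212.2, 13.8]]
eared_casting [[475.6, -219.0, 24.0]]
scoop_blade [[332.6, 424.7, 1.5], [472.0, -220.2, 12.4]]
```

```bash
python3 -m handwheel '[[-1,0,0.2,-0.4,0,0,0],[-1,0,0,-0.4,0,0,0],[-1,0,0,-0.2,0,0,0],[-1,0,0,-0.2,0,0,0],[-1,0,0,-0.2,0,0,0],[-1,0,0,-0.2,0,0,0],[-1,0,0,-0.2,0,0,0],[-1,0,0,-0.2,0,0,0],[-1,0,0,-0.2,0,0,0],[-1,0,0,-0.2,0,0,0],[-1,0,0,0,0,0,0]]'; python3 - <<'E'
from h import *
delta((486,-88,125),-5.4)
b=snapshot("top");a=snapshot("side")
for s in(a,b):
  for q in("eared_casting","scoop_blade"): print(q,[np.round(r["location"],1).tolist() for r in place_of(s,q)[:4]])
c1=cv2.resize(a["image"][85:215,265:385],(480,520),interpolation=cv2.INTER_CUBIC)
save(c1,"pics/s3.png")
E
```

```text
time: 9.95
tool_pos: [487.8, -87.0, 126.8]
tcp_rot: [180.0, -0.0, -5.5]
ft_force: [0.1, -0.0, -5.8]
finger_gap: 14.9
grip_force: 107.4
t 9.95 tcp [487.8 -87.  126.8] rpy [ 1.80e+02 -4.00e-02 -5.46e+00] gap 14.9 grip 107.4 F [ 0.1 -0.  -5.8]
shift cm (tool) [-0.17  0.11  0.18] rotvec [ 0.    -0.001 -0.001]
eared_casting [[472.4, -218.2, 36.7], [551.9, -236.0, -0.5]]
scoop_blade [[328.4, 424.0, 6.6], [474.4, -213.5, 35.7], [447.5, 700.3, 2.7]]
eared_casting [[475.1, -219.1, 37.2]]
scoop_blade [[446.2, 695.8, 0.0], [330.4, 422.2, 4.5]]
```

View pics/s3.png

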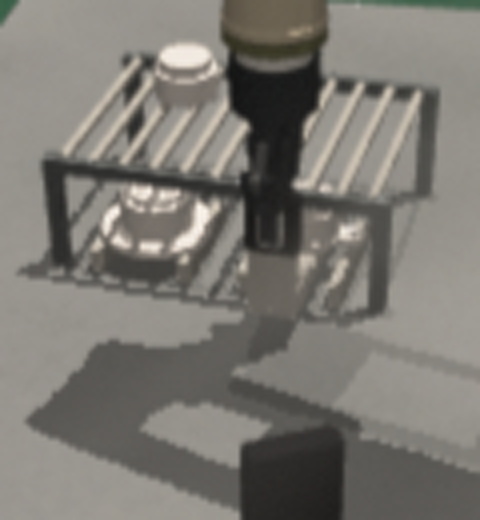

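Wrist load rose by 2 N and the casting is at z≈37, so it is lifted clear of the rails. Next I draw it out.

```bash
python3 -m handwheel '[[-1,0,-0.2,0,0,0,0],[-1,0,-0.4,0,0,0,0],[-1,0,-0.6,0,0,0,0],[-1,0,-0.8,0,0,0,0],[-1,0,-0.9,0,0,0,0],[-1,0,-0.9,0,0,0,0],[-1,0,-0.9,0,0,0,0],[-1,0,-0.9,0,0,0,0],[-1,0,-0.9,0,0,0,0],[-1,0,-0.9,0,0,0,0],[-1,0,-0.9,0,0,0,0],[-1,0,-0.9,0,0,0,0]]' && python3 -m handwheel '[[-1,0,-0.9,0,0,0,0],[-1,0,-0.9,0,0,0,0],[-1,0,-0.9,0,0,0,0],[-1,0,-0.9,0,0,0,0],[-1,0,-0.9,0,0,0,0],[-1,0,-0.9,0,0,0,0],[-1,0,-0.9,0,0,0,0],[-1,0,-0.7,0,0,0,0],[-1,0,-0.5,0,0,0,0],[-1,0,-0.3,0,0,0,0],[-1,0,-0.1,0,0,0,0],[-1,0,0,0,0,0,0]]'; python3 - <<'E'
from h import *
delta((504,72,94.2),-5.4)
b=snapshot("top");a=snapshot("side")
for s in(a,b):
  for q in("eared_casting","scoop_blade"): print(q,[np.round(r["location"],1).tolist() for r in place_of(s,q)[:4]])
E
```

```text
time: 11.25
tool_pos: [496.4, 5.6, 126.3]
tcp_rot: [-180.0, 0.0, -5.4]
ft_force: [0.1, 0.2, -5.6]
finger_gap: 14.7
grip_force: 107.6
time: 12.25
tool_pos: [503.8, 83.3, 126.3]
tcp_rot: [180.0, 0.0, -5.4]
ft_force: [-0.7, 0.2, -5.9]
finger_gap: 14.7
grip_force: 107.5
t 12.25 tcp [503.8  83.3 126.3] rpy [179.99   0.    -5.44] gap 14.7 grip 107.5 F [-0.7  0.2 -5.9]
shift cm (tool) [0.13 1.13 3.21] rotvec [ 0.     0.    -0.001]
eared_casting [[489.9, -46.1, 35.1]]
scoop_blade [[491.8, -47.2, 38.8], [446.8, 698.9, 4.4], [329.0, 424.8, 5.4]]
eared_casting [[488.1, -47.7, 35.1]]
scoop_blade [[448.8, 693.7, -0.7], [486.9, -45.7, 32.9], [331.8, 425.8, 4.6]]
```

Casting is riding on the blade and clear of the lip. I lower it in slow steps.

```bash
python3 -m handwheel '[[-1,0,0,0.3,0,0,0],[-1,0,0,0.5,0,0,0],[-1,0,0,0.5,0,0,0],[-1,0,0,0.5,0,0,0],[-1,0,0,0.5,0,0,0],[-1,0,0,0.3,0,0,0],[-1,0,0,0.2,0,0,0],[-1,0,0,0.1,0,0,0],[-1,0,0,0.1,0,0,0],[-1,0,0,0.1,0,0,0],[-1,0,0,0,0,0,0]]'; python3 -c "
from h import *
delta((504,83,94.2),-5.4);print(sense()['wrist_torque'])"
```

```text
time: 13.47
tool_pos: [503.9, 83.3, 95.3]
tcp_rot: [-180.0, -0.0, -5.5]
ft_force: [-0.3, -0.0, -5.9]
finger_gap: 14.7
grip_force: 107.6
t 13.47 tcp [503.9  83.3  95.3] rpy [-1.80e+02 -1.00e-02 -5.45e+00] gap 14.7 grip 107.6 F [-0.3 -0.  -5.9]
shift cm (tool) [0.01 0.03 0.11] rotvec [-0.    -0.    -0.001]
[ 0.32146952 -0.02279049  0.00365904]
```

```bash
python3 -m handwheel '[[-1,0,0,0.05,0,0,0],[-1,0,0,0.05,0,0,0],[-1,0,0,0.05,0,0,0],[-1,0,0,0,0,0,0]]'; python3 -c "
from h import *
print(sense()['wrist_torque'])"
```

```text
time: 13.8
tool_pos: [504.1, 83.4, 94.2]
tcp_rot: [-180.0, -0.0, -5.5]
ft_force: [-0.3, 0.9, -2.2]
finger_gap: 15.0
grip_force: 108.0
[ 0.23898935  0.06553453 -0.08051817]
```

```bash
python3 -m handwheel '[[-1,0,0,0.03,0,0,0],[-1,0,0,0.03,0,0,0],[-1,0,0,0,0,0,0]]'; python3 -c "
from h import *
print(sense()['wrist_torque'])"
```

```text
time: 14.05
tool_pos: [504.3, 83.4, 94.2]
tcp_rot: [-180.0, -0.1, -5.5]
ft_force: [-3.1, 0.8, 5.7]
finger_gap: 14.8
grip_force: 109.1
[ 0.20874608  0.67450563 -0.10543494]
```

```bash
python3 -m handwheel '[[-0.3,0,0,0,0,0,0],[0.2,0,0,0,0,0,0],[0.6,0,0,0,0,0,0],[0.6,0,0,0,0,0,0],[0.6,0,0,0,0,0,0],[0.6,0,0,0,0,0,0]]' && python3 -m handwheel '[[0.6,0,0,-0.5,0,0,0],[0.6,0,0,-1,0,0,0],[0.6,0,0,-2,0,0,0],[0.6,0,0,-2.5,0,0,0],[0.6,0,0,-2.5,0,0,0],[0.6,0,0,-2.5,0,0,0],[0.6,0,0,-2.5,0,0,0],[0.6,0,0,-1.5,0,0,0],[0.6,0,0,0,0,0,0]]'; python3 - <<'E'
from h import *
b=snapshot("top");a=snapshot("side")
for s in(a,b):
  for q in("eared_casting","round_casting","scoop_blade","scoop_grip"): print(q,[np.round(r["location"],1).tolist() for r in place_of(s,q)[:4]])
c1=cv2.resize(a["image"][85:235,250:400],(600,600),interpolation=cv2.INTER_CUBIC)
save(c1,"pics/s4.png")
E
```

```text
time: 14.55
tool_pos: [503.9, 83.2, 93.2]
tcp_rot: [180.0, -0.0, -5.5]
ft_force: [-0.3, 0.9, -0.2]
finger_gap: 68.4
grip_force: 0.0
time: 15.3
tool_pos: [506.1, 83.4, 249.0]
tcp_rot: [-179.9, -0.5, -5.5]
ft_force: [0.3, 0.8, 0.4]
finger_gap: 68.5
grip_force: 0.0
eared_casting [[487.9, -46.7, 3.2]]
round_casting [[627.8, -224.6, 28.3]]
scoop_blade [[446.7, 696.7, 4.4], [490.8, -46.7, 5.4], [329.8, 425.0, 1.9]]
scoop_grip [[506.6, 85.1, 91.6], [415.7, 262.4, 137.5], [275.9, 629.7, 133.2]]
eared_casting [[488.2, -48.2, 2.3]]
round_casting [[626.8, -222.1, 23.3], [489.7, -50.7, 1.8]]
scoop_blade [[329.7, 424.9, 3.8], [448.5, 695.3, 1.0], [492.4, -48.3, 2.5]]
scoop_grip [[280.3, 631.0, 131.3], [412.7, 264.1, 136.2], [504.2, 87.4, 93.4]]
```

View pics/s4.png

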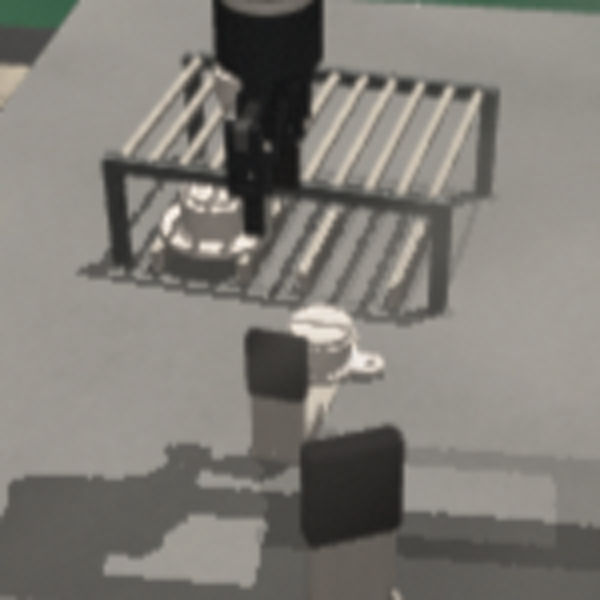

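The picture shows the eared casting at crop (322,340) lying on the scoop's blade, in front of the empty bay. The scoop stands flat at (278,390), the round casting is still in its bay at (210,230), and the gripper is clear.

```bash
python3 -c "
from bench import hand_in
print(hand_in())"
```

```text
the job is handed in; nothing more can be done
None
```

The eared casting lies on the smallest scoop's blade, flat on the bench and about 70 mm clear of the shelf lip, with the gripper off it; the round casting was left in its bay, and the job was handed in at about 15 s (no verdict was returned).

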